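# Bolt the large weight case shut

### The job

Two steel cases stand on the weighing table with their lids closed and their bolts drawn back. Lock the larger case: slide its bolt along its track, through the keeper, until it is fully home, and let go. Leave the smaller case's bolt drawn back as it is, and the loose metal weight between the cases standing where it is.

Things in the scene. Friction and masses are not known exactly. Their poses are not given: they have to be found in the camera images.
- case_big: Larger fixed steel case, 170 (x) by 200 (y) by 90 mm high; origin: centre of its underside, z up. A bolt on its flat top slides along +y at x = 0, through two straps (y = -5, +28 mm) into the keeper (y = 60 to 80 mm), all 20 mm above the top. Knob: upright steel cylinder, 14 mm diameter, its top 56 mm above the case top, its axis at y = -85 mm + joint bolt_big; clear on both sides.
- bolt_big (a joint): Travel of the larger case's bolt, m: 0 = drawn back, 0.060 = end stop, fully home; grows as the knob moves along the case's +y. Starts at 0 to 0.012. The 14 mm rod (top 16 mm above the case top) enters the keeper at 0.024 and comes out of its far side at 0.044. About 2.5 N of friction, no spring: it stays where it is left.
- bolt_small_knob (a point): Centre of the top of the knob on the smaller fixed case (110 x 130 mm, 55 mm high; knob 12 mm in diameter, its top 95 mm above the table). Its axes are the smaller case's; that case's centre lies about 55 mm from it along +y, the way its bolt would slide. Not to be moved.
- weight: Loose steel weight, a cylinder 50 mm in diameter with a small knob, 76 mm high overall, about 0.8 kg, standing between the two cases; origin at the centre of its underside. Not to be moved.

How it is judged:
By the outcome, as a careful person would: the job done as asked, in the order asked, and still so for the second after the job is handed in, with the robot touching nothing.
It also fails if it takes over 29 s, if anything falls off the work surface, if the arm or the gripper's body presses on something with over 40 N, if the wrist force passes 120 N, or if a joint passes its speed limit or range.

### The arm

A 6-joint arm with a two-finger parallel gripper is mounted at the origin on the work surface. World frame = base frame: x ahead of the robot, y to its left, z up, the work surface at z = 0. Lengths are in m, angles in rad, forces in N, time in s.
With the tool pointing down it reaches from about 0.325 to 0.85 m from the base axis. Payload 15.5 kg.
Tool frame: the origin (TCP) lies midway between the tips of the shut fingers; the grasp point (between the pads) lies 19 mm behind it (env.grip_depth is the x of the grasp point in the tool frame, in m); x points along the fingers, z is the direction in which the jaws open and shut, and the axes are right-handed (so a half turn about x gives the same grasp; the last joint's range is limited). The gripper opens to 91 mm and grips with 3 to 60 N. Pads are 32 mm wide; open, the fingers measure 118 mm over their backs; the gripper's body (76 mm by 178 mm) begins 60 mm behind the grasp point.
Start: joints at [1.236, 0.494, 1.345, -0, 1.302, -0.096], TCP at [0.148, 0.607, 0.214] pointing down, gripper open.
Joint ranges: [-2.91, 2.91], [-0.82, 2.16], [0.22, 2.67], [-1.22, 4.37], [0.12, 2.79], [-3.08, 3.08]. Speed limits (rad/s): [1.89, 1.89, 2.57, 3.01, 3.01, 3.01].

### API

Orientations are given as a 3x3 rotation matrix whose columns are the frame's x, y, z axes.
In Python, from station import env, eyes gives the robot as it stands.
- The arm moves only by the tool apply_moves, never from a script. Its arguments are lists of equal length, an entry for each row: "angular": the turn, a rotation vector about the world's x, y, z in rad, a list of three; "offset": the shift along the world's x, y, z in m, a list of three; "gripper": the opening, from 0 (shut) to 1 (fully open). A call has 1 to 12 rows; each row shifts and turns the commanded pose from where the row before left it; what a row does not reach is not made up. A row lasts 1/8 s, in which the tool goes at most 62.5 mm and 10.7 degrees, less where a joint would pass 70% of its speed; a pose out of reach is approached as far as the arm can. A call is refused whole if a number of a shift passes 0.0625 or a number of a turn 0.188, either way. A call with a gripper value outside its range is refused whole. The fingers move at their own pace and stop on an object; "newtons" is the grip in N (left out, the last holds). Time passes only in rows, so rows that do not move let the fingers close. It gives the time, the measured TCP pose, the force and the opening at its end, in the units of the state.
- env.get_state(): the state, without advancing time (a new reading comes with each control period).
- eyes.get_image(name): name is "side" or "top" or "wrist"; returns a dict with "pixels" (420x560x3 uint8, red, green, blue), "fx", "fy", "cx", "cy" (pixels), "world_from_camera" (4x4, takes a point from camera to world coordinates); the wrist camera has in their place "tool_from_camera" (4x4, takes a point from camera to tool coordinates, whose origin is the TCP and whose axes are the tool frame's). Camera axes: x right, y down, z forward; pixel columns grow to the right and rows downward; lengths in m; the calibration is good to about 2 mm. The wrist camera is an equidistant fisheye: a pixel r from the principal point sees the ray r / f radians off the axis. A picture is of the moment at which its call begins: read the wrist's pose just before it. There is no depth.
- env.finish_job(): hands the job in, once; it reports no verdict.
The state is a dict: "time": time; "qpos": joint angles; "qd": joint speeds; "joint_torque": joint torques, N m; "tool_pos": TCP position; "ee_rot": TCP orientation; "ft_force": force on the tool from outside, world axes, zero at the start; "torque": the same for the moment, N m; "finger_gap": finger opening in m.
Only numpy, scipy, OpenCV 4.12 (cv2) and the standard library are available. Lean on these libraries where they do the work, as an engineer would, in place of code of your own. Each camera call takes 0.05 s, during which the arm holds its last target.

## Working session

There is one attempt and no reset: what is moved stays moved. The work goes in short steps, Python scripts to look and compute and a tool call to move; the robot and the scene stay as the last step left them, time stands still between calls to the robot, and variables do not carry over. Pictures are saved under pics/ and viewed, and the job is handed in when it is done.

Besides the shell and the picture viewer there is one more tool, called after "Call:" as name(argument=value, ...), one argument or row to a line, values as JSON. apply_moves: Moves the arm, as the interface text tells. Its arguments: {"type":"object","properties":{"angular":{"type":"array"},"offset":{"type":"array"},"gripper":{"type":"array"},"newtons":{"type":"number"}},"required":["angular","offset","gripper"]}

```bash
mkdir -p pics; ls; python3 - <<'E'
from station import env, eyes
import cv2,numpy as np,json,pickle
s=env.get_state(); print(s['time'],s['tool_pos'],np.round(s['ee_rot'],3),s['finger_gap'],env.grip_depth)
d={}
for n in ["top","side","wrist"]:
    im=eyes.get_image(n); d[n]=im
    cv2.imwrite(f"pics/{n}0.png",im["pixels"][:,:,::-1])
    print(n,im['fx'],im['cx'],im['cy'],np.round(im.get('world_from_camera',im.get('tool_from_camera')),3).tolist())
pickle.dump((s,d),open('d0.pkl','wb'))
E
```

```text
pics
0.0 [0.1477186  0.60690736 0.21334513] [[-0.    -0.972  0.237]
 [-0.001  0.237  0.972]
 [-1.     0.    -0.001]] 0.09131160881167849 -0.0188
top 505.5338666777518 283.9779281013531 204.36844084350997 [[-0.007, -0.991, 0.134, 0.406], [-0.999, 0.002, -0.036, 0.001], [0.036, -0.134, -0.99, 0.898], [0.0, 0.0, 0.0, 1.0]]
side 445.7998449003506 278.3811702130866 212.6702325666156 [[0.767, -0.409, 0.494, 0.178], [-0.641, -0.51, 0.573, -0.443], [0.018, -0.756, -0.654, 0.576], [0.0, 0.0, 0.0, 1.0]]
wrist 325.19226210127806 282.5402066668823 205.9961166483961 [[0.001, -0.252, 0.968, -0.172], [-0.0, -0.968, -0.252, 0.069], [1.0, 0.0, -0.001, -0.0], [0.0, 0.0, 0.0, 1.0]]
```

View pics/top0.png

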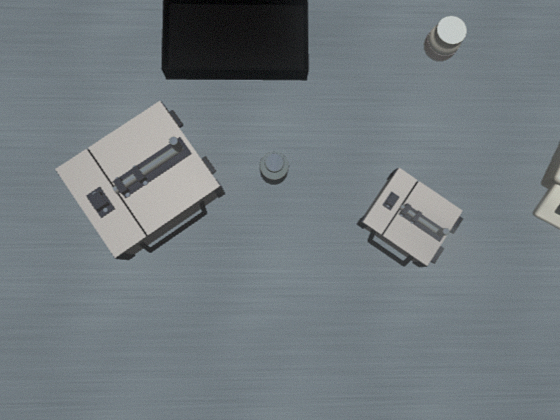

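View pics/side0.png

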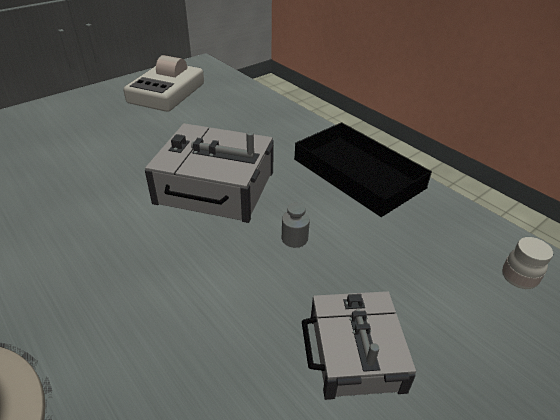

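View pics/wrist0.png

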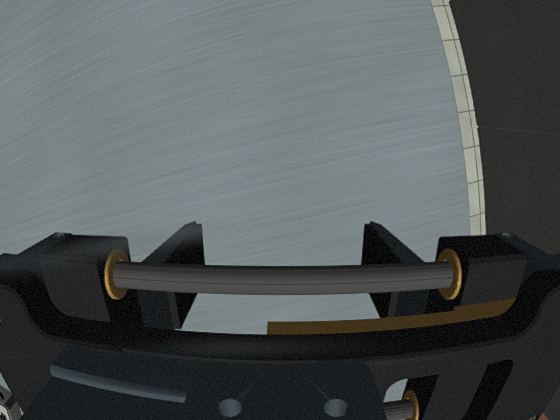

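The top view shows the big case at the left, with its knob near (173,141) and keeper near (100,202). The weight is near (274,165) and the small case near (412,218). I'll zoom in next.

```bash
python3 - <<'E'
import cv2,pickle,numpy as np
s,d=pickle.load(open('d0.pkl','rb'))
t=d['top']['pixels'][90:270,45:235,::-1]; 
t=cv2.resize(t,None,fx=3,fy=3,interpolation=cv2.INTER_CUBIC)
q=d['side']['pixels'][115:225,140:285,::-1]
cv2.imwrite('pics/topz.png',t); cv2.imwrite('pics/sidez.png',cv2.resize(q,None,fx=5,fy=5,interpolation=cv2.INTER_CUBIC))
E
```

```text
(no output)
```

View pics/topz.png

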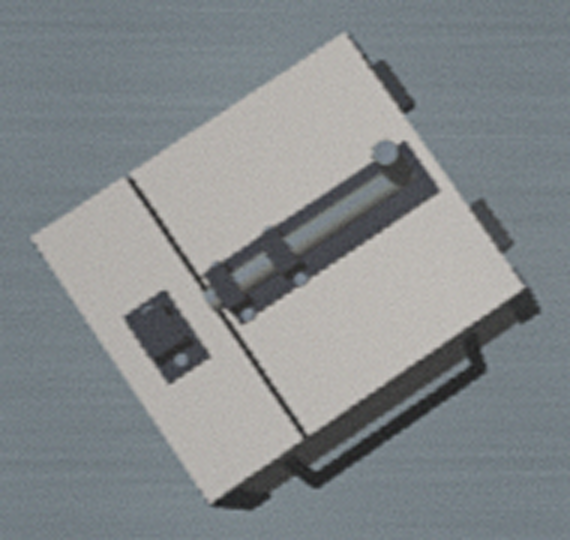

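View pics/sidez.png

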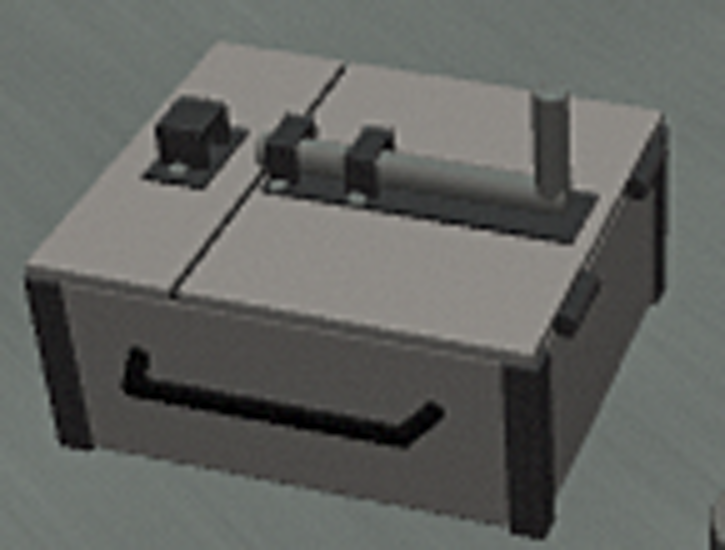

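```bash
cat > h.py <<'E'
import numpy as np
def ray(im,u,v):
    M=im['world_from_camera']; r=M[:3,:3]@np.array([(u-im['cx'])/im['fx'],(v-im['cy'])/im['fy'],1]); return M[:3,3],r
def cast(im,u,v,z):
    o,r=ray(im,u,v); return o+r*(z-o[2])/r[2]
def proj(im,p):
    M=im['world_from_camera']; c=M[:3,:3].T@(np.array(p)-M[:3,3]); return c[:2]/c[2]*[im['fx'],im['fy']]+[im['cx'],im['cy']]
def two(a,ua,b,ub):
    o1,r1=ray(a,*ua);o2,r2=ray(b,*ub)
    k=np.linalg.lstsq(np.c_[r1,-r2],o2-o1,rcond=None)[0]
    p,q=o1+k[0]*r1,o2+k[1]*r2; return (p+q)/2,np.linalg.norm(p-q)
E
python3 - <<'E'
import pickle,numpy as np,cv2
from h import *
s,d=pickle.load(open('d0.pkl','rb')); T=d['top'];S=d['side']
g=T['pixels'][90:270,45:235].astype(int)
m=((g[...,0]>135)&(g[...,0]>=g[...,2]-0)).astype(np.uint8)
m=cv2.morphologyEx(m,cv2.MORPH_CLOSE,np.ones((25,25)))
m=cv2.morphologyEx(m,cv2.MORPH_OPEN,np.ones((9,9)))
c=max(cv2.findContours(m,0,1)[0],key=cv2.contourArea); r=cv2.minAreaRect(c); b=cv2.boxPoints(r)+[45,90]; print('box',b.tolist())
for nm,P in (('auto',b),('eye',[(45+x/3-.33,90+y/3-.33) for x,y in [(347,33),(33,237),(212,502),(527,287)]])):
    W=np.array([cast(T,*p,.09) for p in P]); print(nm,W.round(4).tolist(),W.mean(0).round(4),[np.linalg.norm(W[i]-W[i-1]).round(4) for i in range(4)])
k=cast(T,45+385/3-.33,90+154/3-.33,.146);print('knob',k)
print('knob side',cast(S,140+551/5-.4,115+94/5-.4,.146), two(T,(45+385/3-.33,90+154/3-.33),S,(140+551/5-.4,115+94/5-.4)))
W=[cast(T,45+x/3-.33,90+y/3-.33,.09) for x,y in [(347,33),(33,237),(212,502),(527,287)]]
# +y: from the hinge(knob) side edge (1st,4th) to the keeper side (2nd,3rd)
y=(W[1]+W[2]-W[0]-W[3])/2; y/=np.linalg.norm(y); x=(W[3]+W[2]-W[0]-W[1]); x/=np.linalg.norm(x)
C=sum(W)/4; print('y',y,'x',x,'C',C,'knob in case',(k-C)@x,(k-C)@y,'yaw',np.arctan2(y[1],y[0]))
print('weight',cast(T,275,157,.076),'smallknob',cast(T,446,231,.095))
# side check of case corners
for p in W: print(proj(S,p))
E
```

```text
box [[54.759878158569336, 168.8555908203125], [160.29943084716797, 97.7779312133789], [219.85072326660156, 186.20257568359375], [114.31116485595703, 257.2802429199219]]
auto [[0.5742, 0.3386, 0.09], [0.6935, 0.1739, 0.09], [0.5458, 0.0748, 0.09], [0.4326, 0.239, 0.09]] [0.5615 0.2066 0.09  ] [np.float64(0.1732), np.float64(0.2034), np.float64(0.1779), np.float64(0.1994)]
eye [[0.6886, 0.1737, 0.09], [0.5745, 0.3372, 0.09], [0.433, 0.2374, 0.09], [0.5472, 0.074, 0.09]] [0.5608 0.2056 0.09  ] [np.float64(0.173), np.float64(0.1993), np.float64(0.1732), np.float64(0.1993)]
knob [0.60566506 0.1411155  0.146     ]
knob side [0.60626176 0.13969438 0.146     ] (array([0.60641199, 0.14094254, 0.14524243]), np.float64(0.0012494302497992132))
y [-0.5724761   0.81992141  0.        ] x [-0.81714617 -0.57643051  0.        ] C [0.56083077 0.2056025  0.09      ] knob in case 0.0005361079539691629 -0.07854082943248401 yaw 2.1803189285545153
weight [ 0.59732959 -0.0146989   0.076     ] smallknob [ 0.47142269 -0.28920952  0.095     ]
[272.24327674 137.50738127]
[183.22818567 123.35215107]
[144.92160632 167.95721381]
[246.37238291 186.39399791]
```

The two views agree on the knob to about 1 mm: (0.606, 0.141), with the bolt at about 6 mm. I'll move above it with the jaws across the track.

Call:
apply_moves(
  angular=[
    [0, 0, -0.06],
    [0, 0, -0.06],
    [0, 0, -0.06],
    [0, 0, -0.06],
    [0, 0, -0.06],
    [0, 0, -0.06],
    [0, 0, -0.06],
    [0, 0, -0.06],
    [0, 0, -0.06],
    [0, 0, -0.06],
    [0, 0, -0.06],
    [0, 0, -0.06],
  ],
  offset=[
    [0.038, -0.039, 0],
    [0.038, -0.039, 0],
    [0.038, -0.039, 0],
    [0.038, -0.039, 0],
    [0.038, -0.039, 0],
    [0.038, -0.039, 0],
    [0.038, -0.039, 0],
    [0.038, -0.039, 0],
    [0.038, -0.039, 0],
    [0.038, -0.039, 0],
    [0.038, -0.039, 0],
    [0.038, -0.039, 0],
  ],
  gripper=[1, 1, 1, 1, 1, 1, 1, 1, 1, 1, 1, 1],
)

```text
time: 1.65
tool_pos: [0.6048, 0.1378, 0.2138]
ee_rot: [[-0.0, -0.573, 0.82], [0.0, 0.82, 0.573], [-1.0, 0.0, -0.0]]
ft_force: [1.2, 2.2, 0.8]
finger_gap: 0.091
```

Call:
apply_moves(
  angular=[
    [0, 0, 0],
    [0, 0, 0],
  ],
  offset=[
    [0.002, 0.002, 0],
    [0, 0, 0],
  ],
  gripper=[0.6, 0.6],
)

```text
time: 1.9
tool_pos: [0.6055, 0.1414, 0.2135]
ee_rot: [[-0.001, -0.574, 0.819], [0.0, 0.819, 0.574], [-1.0, 0.001, -0.001]]
ft_force: [-0.3, -0.7, 0.1]
finger_gap: 0.074
```

```bash
python3 - <<'E'
from station import env, eyes
import cv2,numpy as np
s=env.get_state(); print(s['time'],s['tool_pos'],np.round(s['ee_rot'],3).tolist(),s['finger_gap'],s['qpos'],s['ft_force'])
im=eyes.get_image('wrist'); cv2.imwrite('pics/w1.png',im['pixels'][:,:,::-1])
M=im['tool_from_camera'];Z=np.array(s['ee_rot']);P=np.array(s['tool_pos'])
k=np.array([.606,.141,.146]); t=Z.T@(k-P); c=M[:3,:3].T@(t-M[:3,3]); th=np.arctan2(np.hypot(*c[:2]),c[2]); print(t,im['fx']*th*c[:2]/np.hypot(*c[:2])+[im['cx'],im['cy']])
E
```

```text
1.9 [0.6054871  0.14140017 0.21350067] [[-0.001, -0.574, 0.819], [0.0, 0.819, 0.574], [-1.0, 0.001, -0.001]] 0.07402219155355699 [ 1.33290896e-01  4.89826546e-01  1.35363347e+00  2.31905928e-04
  1.29903756e+00 -4.78753577e-01] [-0.34338991 -0.7155431   0.0963577 ]
[ 0.06750012 -0.00066372  0.00023719] [281.84574893 215.69367515]
```

View pics/w1.png

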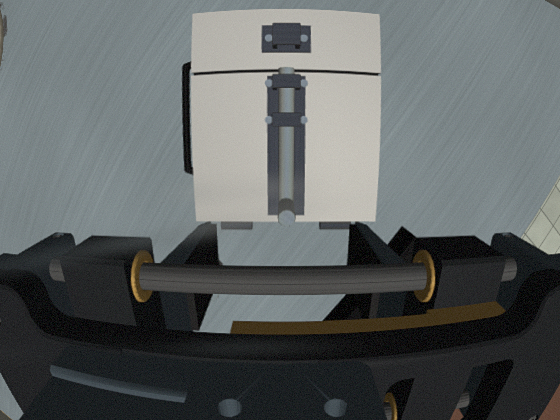

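The wrist view has the knob at (287,216), where I predicted (282,216). That is about 2 mm toward tool +z, so I'll correct part of it, lower and close on the knob.

Call:
apply_moves(
  angular=[
    [0, 0, 0],
    [0, 0, 0],
    [0, 0, 0],
    [0, 0, 0],
    [0, 0, 0],
    [0, 0, 0],
  ],
  offset=[
    [0.001, 0.001, -0.024],
    [0, 0, -0.024],
    [0, 0, -0.024],
    [0, 0, -0.024],
    [0, 0, 0],
    [0, 0, 0],
  ],
  gripper=[0.6, 0.6, 0.6, 0.6, 0.6, 0.6],
)

```text
time: 2.7
tool_pos: [0.6069, 0.1429, 0.1189]
ee_rot: [[0.001, -0.575, 0.818], [0.0, 0.818, 0.575], [-1.0, -0.0, 0.001]]
ft_force: [-0.4, -0.1, 0.2]
finger_gap: 0.0545
```

Call:
apply_moves(
  angular=[
    [0, 0, 0],
    [0, 0, 0],
    [0, 0, 0],
    [0, 0, 0],
    [0, 0, 0],
    [0, 0, 0],
    [0, 0, 0],
    [0, 0, 0],
  ],
  offset=[
    [0, 0, 0],
    [0, 0, 0],
    [0, 0, 0],
    [0, 0, 0],
    [0, 0, 0],
    [0, 0, 0],
    [0, 0, 0],
    [0, 0, 0],
  ],
  gripper=[0.4, 0.3, 0.2, 0.1, 0, 0, 0, 0],
  newtons=20,
)

```text
time: 3.7
tool_pos: [0.6078, 0.1428, 0.1181]
ee_rot: [[0.002, -0.574, 0.819], [0.001, 0.819, 0.574], [-1.0, -0.0, 0.002]]
ft_force: [5.1, 4.5, -1.9]
finger_gap: 0.0137
```

Gripped: the gap is 13.7 mm. Now I'll slide it 50 mm along the track, easing the side load first.

Call:
apply_moves(
  angular=[
    [0, 0, 0],
    [0, 0, 0],
    [0, 0, 0],
    [0, 0, 0],
    [0, 0, 0],
    [0, 0, 0],
    [0, 0, 0],
    [0, 0, 0],
  ],
  offset=[
    [0.0008, 0.0006, 0],
    [-0.0057, 0.0082, 0],
    [-0.0057, 0.0082, 0],
    [-0.0057, 0.0082, 0],
    [-0.0057, 0.0082, 0],
    [-0.0057, 0.0082, 0],
    [0, 0, 0],
    [0, 0, 0],
  ],
  gripper=[0, 0, 0, 0, 0, 0, 0, 0],
)

```text
time: 4.7
tool_pos: [0.5789, 0.1841, 0.1179]
ee_rot: [[-0.0, -0.575, 0.818], [0.0, 0.818, 0.575], [-1.0, 0.001, -0.0]]
ft_force: [-1.8, 2.9, 4.7]
finger_gap: 0.0134
```

Call:
apply_moves(
  angular=[
    [0, 0, 0],
    [0, 0, 0],
    [0, 0, 0],
  ],
  offset=[
    [-0.0011, 0.0016, 0],
    [0, 0, 0],
    [0, 0, 0],
  ],
  gripper=[0, 0, 0],
)

```text
time: 5.08
tool_pos: [0.5782, 0.1852, 0.118]
ee_rot: [[0.0, -0.574, 0.819], [-0.0, 0.819, 0.574], [-1.0, -0.0, 0.0]]
ft_force: [0.9, -1.6, 6.0]
finger_gap: 0.0135
```

Call:
apply_moves(
  angular=[
    [0, 0, 0],
    [0, 0, 0],
    [0, 0, 0],
  ],
  offset=[
    [-0.0011, 0.0016, 0],
    [0, 0, 0],
    [0, 0, 0],
  ],
  gripper=[0, 0, 0],
)

```text
time: 5.45
tool_pos: [0.577, 0.1868, 0.118]
ee_rot: [[0.0, -0.574, 0.819], [-0.0, 0.819, 0.574], [-1.0, -0.0, -0.0]]
ft_force: [-0.1, -0.8, 5.6]
finger_gap: 0.0137
```

Call:
apply_moves(
  angular=[
    [0, 0, 0],
    [0, 0, 0],
    [0, 0, 0],
  ],
  offset=[
    [-0.0011, 0.0016, 0],
    [0, 0, 0],
    [0, 0, 0],
  ],
  gripper=[0, 0, 0],
)

```text
time: 5.82
tool_pos: [0.5762, 0.1881, 0.118]
ee_rot: [[0.0, -0.574, 0.819], [-0.001, 0.819, 0.574], [-1.0, -0.001, -0.0]]
ft_force: [2.0, -5.0, 4.6]
finger_gap: 0.0132
```

Call:
apply_moves(
  angular=[
    [0, 0, 0],
    [0, 0, 0],
    [0, 0, 0],
  ],
  offset=[
    [-0.0011, 0.0016, 0],
    [0, 0, 0],
    [0, 0, 0],
  ],
  gripper=[0, 0, 0],
)

```text
time: 6.2
tool_pos: [0.5761, 0.1883, 0.1181]
ee_rot: [[0.002, -0.574, 0.819], [-0.002, 0.819, 0.574], [-1.0, -0.003, 0.0]]
ft_force: [7.3, -17.3, 3.1]
finger_gap: 0.0135
```

```bash
python3 - <<'E'
from station import env, eyes
import cv2,numpy as np
s=env.get_state(); print(s['time'],s['tool_pos'],s['ft_force'])
for n in ('top','side','wrist'):
    im=eyes.get_image(n)['pixels'][:,:,::-1]
    if n=='top': im=cv2.resize(im[90:270,45:235],None,fx=3,fy=3,interpolation=2)
    if n=='side': im=cv2.resize(im[85:225,120:285],None,fx=4,fy=4,interpolation=2)
    cv2.imwrite(f'pics/{n}2.png',im)
E
```

```text
6.2 [0.57606214 0.18833673 0.11806353] [  7.30440648 -17.27204239   3.12791934]
```

View pics/side2.png

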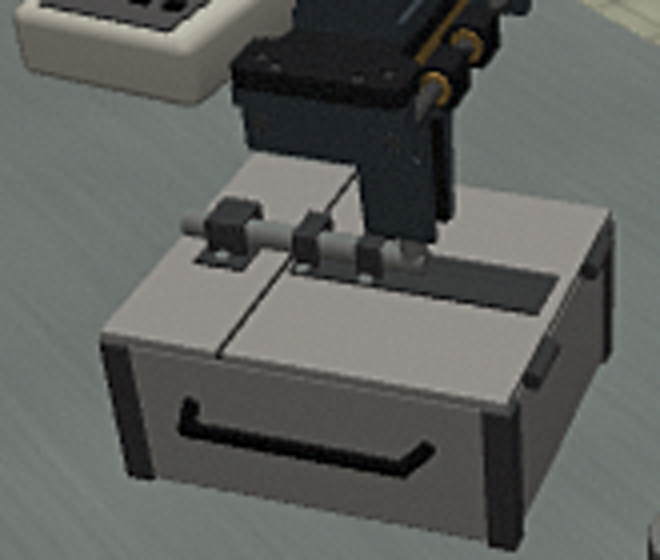

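View pics/wrist2.png

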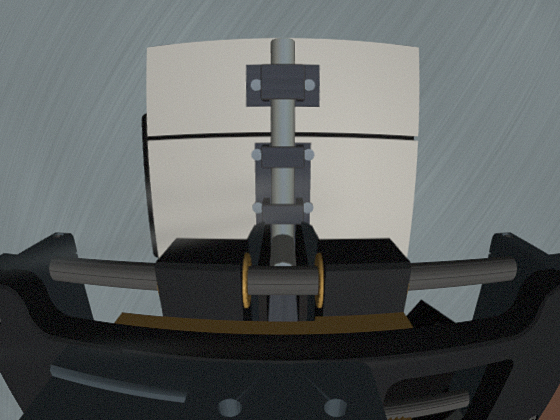

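The motion stopped hard at 55 mm of travel with about 19 N of reaction. The rod sticks out about 16 mm past the keeper in the views, so the bolt is at its end stop. I'll open while still lightly pressing forward, then rise straight up.

Call:
apply_moves(
  angular=[
    [0, 0, 0],
    [0, 0, 0],
    [0, 0, 0],
    [0, 0, 0],
    [0, 0, 0],
    [0, 0, 0],
  ],
  offset=[
    [0, 0, 0],
    [0, 0, 0],
    [0, 0, 0],
    [0, 0, 0],
    [0, 0, 0],
    [0, 0, 0],
  ],
  gripper=[0.2, 0.4, 0.6, 0.6, 0.6, 0.6],
)

```text
time: 7.1
tool_pos: [0.5747, 0.1903, 0.1179]
ee_rot: [[0.0, -0.575, 0.818], [0.0, 0.818, 0.575], [-1.0, 0.0, 0.0]]
ft_force: [-0.2, -0.3, 0.2]
finger_gap: 0.0546
```

Call:
apply_moves(
  angular=[
    [0, 0, 0],
    [0, 0, 0],
    [0, 0, 0],
    [0, 0, 0],
    [0, 0, 0],
    [0, 0, 0],
    [0, 0, 0],
    [0, 0, 0],
    [0, 0, 0],
  ],
  offset=[
    [0, 0, 0.015],
    [0, 0, 0.03],
    [0, 0, 0.04],
    [0, 0, 0.04],
    [-0.02, 0.03, 0.03],
    [-0.03, 0.04, 0],
    [-0.03, 0.04, 0],
    [-0.03, 0.04, 0],
    [0, 0, 0],
  ],
  gripper=[0.6, 0.6, 0.6, 0.6, 0.6, 0.6, 0.6, 0.6, 0.6],
)

```text
time: 8.22
tool_pos: [0.4628, 0.3425, 0.2742]
ee_rot: [[0.001, -0.577, 0.816], [0.001, 0.816, 0.577], [-1.0, 0.0, 0.001]]
ft_force: [0.1, -0.0, -0.8]
finger_gap: 0.0549
```

```bash
python3 - <<'E'
from station import env, eyes
import cv2,numpy as np,pickle
s=env.get_state(); print(s['time'],s['tool_pos'],s['ft_force'],s['finger_gap'])
s0,d0=pickle.load(open('d0.pkl','rb'));d={}
for n in ('top','side'):
    I=eyes.get_image(n); d[n]=I; im=I['pixels'][:,:,::-1]
    df=np.abs(I['pixels'].astype(int)-d0[n]['pixels']).max(2)
    if n=='top':
        print('weight diff',df[140:190,250:300].mean(),'small',df[165:270,355:470].mean(),'bg',df[330:400,200:400].mean())
    cv2.imwrite(f'pics/{n}3.png',im)
    if n=='side': cv2.imwrite('pics/side3z.png',cv2.resize(im[85:225,120:285],None,fx=4,fy=4,interpolation=2)); print('weight',df[200:250,275:315].mean(),'small',df[285:400,300:415].mean())
pickle.dump(d,open('d3.pkl','wb'))
E
```

```text
8.225 [0.46276504 0.34251002 0.27415212] [ 0.11439628 -0.03393587 -0.80699087] 0.05491101316781207
weight diff 4.1904 small 4.059130434782609 bg 4.1535714285714285
weight 2.2125 small 2.2447637051039697
```

View pics/side3z.png

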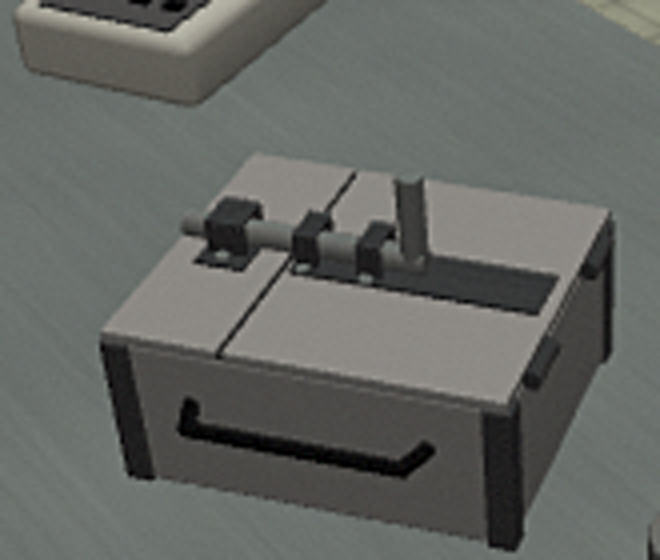

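View pics/top3.png

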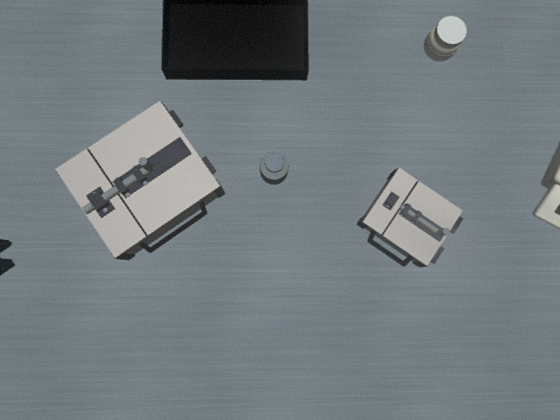

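```bash
python3 - <<'E'
import pickle,numpy as np
from h import *
d=pickle.load(open('d3.pkl','rb'))
y=np.array([-.5725,.8199,0]);C=np.array([.5608,.2056,.09])
k=cast(d['side'],120+409/4-.4,85+180/4-.4,.146);print(k,(k-C)@y+.085,(k-np.array([.60626,.13969,.146]))@y)
k=cast(d['top'],145,161.5,.146);print(k,(k-C)@y+.085)
from station import env
print(env.finish_job())
E
```

```text
[0.57344158 0.18292657 0.146     ] 0.05917275107565379 0.05423821007565381
[0.5739161  0.18222502 0.146     ] 0.058325885857400936
the job is handed in; nothing more can be done
None
```

The larger case is locked and the job is handed in. I gripped its knob, slid the bolt along its track through the keeper to the end stop, let go and moved clear. The last clock reading before hand-in was about 8.2 s of the 29 s allowed.

- **At the stop:** the tool moved 55 mm. It then stopped dead with about 19 N of reaction, well under the limits.
- **After release:** the bolt reads 0.059 (side camera) and 0.058 (top camera) against 0.060. The 1–2 mm shortfall is within the calibration error. The rod stands out past the far side of the keeper, and the wrist force is near zero.
- **Rest of the scene:** around the weight and the smaller case, the before and after pictures differ only by image noise.

No check failed. The one disagreement was the wrist camera, which put the knob about 2 mm to one side of the other views before the grasp. I corrected for part of that, and the grip centred itself with only a light side load.

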